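# Load a batch of valve blocks into the marking machine

## Task

Load the valve blocks for marking: pull the machine's clear guard all the way down, then move every block from the rubber mat onto the bed and nudge them into one tight, straight row, flat, with their narrow ends square against the back fence, the first block against the fixed end stop and each block touching the next. With the guard still open, slide the sliding stop up against the last block, then push the guard back up until it is fully shut. Leave the other things on the bench alone.

Things in the scene. Friction and masses are not known exactly. Their poses are not given: they have to be found in the camera images.
- corner (a point): loading corner of the marking machine's bed, where back fence face, inner face of the fixed end stop and bed top meet; axes turn with the machine: x into the fence, away from the robot; y along the fence, so that the row runs from y = 0 at the fixed stop towards minus y; z up. The flat steel bed, 50 mm above the bench, covers x -114 to 0, y -275 to 20 mm
- machine: blue bench marking machine, fixed; origin 50 mm straight below corner, same axes. Fence x 0 to 14 mm, 30 mm above the bed, all along it; fixed stop x -54 to 0, y 0 to 20 mm, 28 mm high. Column parked beyond the fixed stop at x 47 to 123, y 115 to 205 mm, 370 mm above the bed; its black head covers x -100 to 50 mm, 185 to 330 mm above the bed
- guard (a joint): angle in rad of the clear guard, hinged at its foot along the bed's front edge: 0 = shut, leaning 30 degrees inwards past upright over the bed's front half; grows as it is pulled towards the robot and down; 2.09 = fully open, level with the bed in front of it. The stiff hinge stays at any angle; 1 to 5 N at the bar moves it
- guard_bar (a point): middle of the guard's grab bar, a round bar of 12 mm diameter and 250 mm length parallel to the hinge, 125 mm from the hinge axis and 37 mm beyond the panel's free edge, in the plane of the 5 mm panel, carried by an arm at each end
- guard_hinge (a point): middle of the guard's hinge axis, which runs along the machine's y; 115 mm in front of the fence face, 5 mm below the bed's top, 125 mm along the fence from the fixed stop (at y = -125 mm)
- stop (a joint): clear gap in m between the fixed end stop and the face of the sliding stop (0 to 0.245); grows as it slides away from the fixed stop. It stays where it is left; about 3 N moves it, and it can push blocks along
- stop_face (a point): point of the sliding stop on its face towards the blocks, on the line where fence and bed meet; axes as corner. The face plate stands in front of the fence from x -52 to -4 mm, 1 to 29 mm above the bed, 12 mm thick
- stop_grip (a point): centre of the top of the sliding stop's black upright grip, 26 mm (machine x) by 12 mm (machine y), 30 mm in front of the fence; its top is 71 mm above the bed and it can be pinched over its upper 30 mm
- block1: aluminium valve block 56 mm long (its x), 36 mm wide (its y), 24 mm high, about 0.13 kg, port holes on top; origin at the centre of its underside. All blocks are alike and either end may lead; three to five are there (None from the start = absent), starting flat on the rubber mat at any yaw
- block2: aluminium valve block 56 mm long (its x), 36 mm wide (its y), 24 mm high, about 0.13 kg, port holes on top; origin at the centre of its underside. All blocks are alike and either end may lead; three to five are there (None from the start = absent), starting flat on the rubber mat at any yaw
- block3: aluminium valve block 56 mm long (its x), 36 mm wide (its y), 24 mm high, about 0.13 kg, port holes on top; origin at the centre of its underside. All blocks are alike and either end may lead; three to five are there (None from the start = absent), starting flat on the rubber mat at any yaw
- block4: aluminium valve block 56 mm long (its x), 36 mm wide (its y), 24 mm high, about 0.13 kg, port holes on top; origin at the centre of its underside. All blocks are alike and either end may lead; three to five are there (None from the start = absent), starting flat on the rubber mat at any yaw
- block5: aluminium valve block 56 mm long (its x), 36 mm wide (its y), 24 mm high, about 0.13 kg, port holes on top; origin at the centre of its underside. All blocks are alike and either end may lead; three to five are there (None from the start = absent), starting flat on the rubber mat at any yaw
- mat: fixed black rubber mat 270 by 330 mm, 3 mm thick, flat on the bench to the robot's right; origin at the centre of its underside
- oil_can: grey can 56 mm across, 150 mm high, standing on the bench; origin at the centre of its underside; not part of the job
- cup: grey plastic cup 72 mm across, 70 mm high; origin at the centre of its underside; not part of the job
- driver: black-handled screwdriver 200 mm long lying along its x; origin at its middle on the bench; not part of the job
Not all that is in view belongs to the job. Leave any purple or turquoise look-alike of the block1 alone.

How it is judged:
On the way, in this order (a step that is already met when the one before it is completed fails the run):
1. the guard is pulled fully down (value of joint guard above 1.95 rad), for 0.2 s.
2. with the guard down, all blocks stand in the row and the sliding stop is up against the last one (x of block1 in the frame of corner between -0.0315 and 0 m and z of each of block1, block2, block3, block4, block5 in the frame of corner below 0.004 m and angle between each of block1, block2, block3, block4, block5's own z axis and vertical below 0.08 rad and angle between the x axis of each of block1, block2, block3, block4, block5 and the x axis of corner, either way round below 0.07 rad and y of each of block1, block2, block3, block4, block5 in the frame of stop_face above 0.014 m and (y of block1 in the frame of corner between -0.022 and -0.014 m or y of block1 in the frame of corner between -0.058 and -0.05 m or y of block1 in the frame of corner between -0.094 and -0.086 m or y of block1 in the frame of corner between -0.13 and -0.122 m or y of block1 in the frame of corner between -0.166 and -0.158 m) and linear speed of each of block1, block2, block3, block4, block5 below 0.02 m/s and x of block2 in the frame of corner between -0.0315 and 0 m and (y of block2 in the frame of corner between -0.022 and -0.014 m or y of block2 in the frame of corner between -0.058 and -0.05 m or y of block2 in the frame of corner between -0.094 and -0.086 m or y of block2 in the frame of corner between -0.13 and -0.122 m or y of block2 in the frame of corner between -0.166 and -0.158 m) and x of block3 in the frame of corner between -0.0315 and 0 m and (y of block3 in the frame of corner between -0.022 and -0.014 m or y of block3 in the frame of corner between -0.058 and -0.05 m or y of block3 in the frame of corner between -0.094 and -0.086 m or y of block3 in the frame of corner between -0.13 and -0.122 m or y of block3 in the frame of corner between -0.166 and -0.158 m) and x of block4 in the frame of corner between -0.0315 and 0 m and (y of block4 in the frame of corner between -0.022 and -0.014 m or y of block4 in the frame of corner between -0.058 and -0.05 m or y of block4 in the frame of corner between -0.094 and -0.086 m or y of block4 in the frame of corner between -0.13 and -0.122 m or y of block4 in the frame of corner between -0.166 and -0.158 m) and x of block5 in the frame of corner between -0.0315 and 0 m and (y of block5 in the frame of corner between -0.022 and -0.014 m or y of block5 in the frame of corner between -0.058 and -0.05 m or y of block5 in the frame of corner between -0.094 and -0.086 m or y of block5 in the frame of corner between -0.13 and -0.122 m or y of block5 in the frame of corner between -0.166 and -0.158 m) and (not (y of block1 in the frame of corner between -0.058 and -0.05 m or y of block2 in the frame of corner between -0.058 and -0.05 m or y of block3 in the frame of corner between -0.058 and -0.05 m or y of block4 in the frame of corner between -0.058 and -0.05 m or y of block5 in the frame of corner between -0.058 and -0.05 m) or (y of block1 in the frame of corner between -0.022 and -0.014 m or y of block2 in the frame of corner between -0.022 and -0.014 m or y of block3 in the frame of corner between -0.022 and -0.014 m or y of block4 in the frame of corner between -0.022 and -0.014 m or y of block5 in the frame of corner between -0.022 and -0.014 m)) and (not (y of block1 in the frame of corner between -0.094 and -0.086 m or y of block2 in the frame of corner between -0.094 and -0.086 m or y of block3 in the frame of corner between -0.094 and -0.086 m or y of block4 in the frame of corner between -0.094 and -0.086 m or y of block5 in the frame of corner between -0.094 and -0.086 m) or (y of block1 in the frame of corner between -0.058 and -0.05 m or y of block2 in the frame of corner between -0.058 and -0.05 m or y of block3 in the frame of corner between -0.058 and -0.05 m or y of block4 in the frame of corner between -0.058 and -0.05 m or y of block5 in the frame of corner between -0.058 and -0.05 m)) and (not (y of block1 in the frame of corner between -0.13 and -0.122 m or y of block2 in the frame of corner between -0.13 and -0.122 m or y of block3 in the frame of corner between -0.13 and -0.122 m or y of block4 in the frame of corner between -0.13 and -0.122 m or y of block5 in the frame of corner between -0.13 and -0.122 m) or (y of block1 in the frame of corner between -0.094 and -0.086 m or y of block2 in the frame of corner between -0.094 and -0.086 m or y of block3 in the frame of corner between -0.094 and -0.086 m or y of block4 in the frame of corner between -0.094 and -0.086 m or y of block5 in the frame of corner between -0.094 and -0.086 m)) and (not (y of block1 in the frame of corner between -0.166 and -0.158 m or y of block2 in the frame of corner between -0.166 and -0.158 m or y of block3 in the frame of corner between -0.166 and -0.158 m or y of block4 in the frame of corner between -0.166 and -0.158 m or y of block5 in the frame of corner between -0.166 and -0.158 m) or (y of block1 in the frame of corner between -0.13 and -0.122 m or y of block2 in the frame of corner between -0.13 and -0.122 m or y of block3 in the frame of corner between -0.13 and -0.122 m or y of block4 in the frame of corner between -0.13 and -0.122 m or y of block5 in the frame of corner between -0.13 and -0.122 m)) and y of any of block1, block2, block3, block4, block5 in the frame of stop_face below 0.0225 m and value of joint guard above 1.7 rad), for 0.3 s.
3. the guard is shut (value of joint guard below 0.06 rad), for 0.2 s.
At the end, for the whole second after the job is handed in: All blocks lie flat, at rest, within 3.5 mm of the fence and square to it within 4 degrees, in consecutive 36 mm places from the fixed stop (each within 4 mm); the sliding stop is within 4.5 mm of the last block; the guard is shut (below 0.06 rad) (x of block1 in the frame of corner between -0.0315 and 0 m and z of each of block1, block2, block3, block4, block5 in the frame of corner below 0.004 m and angle between each of block1, block2, block3, block4, block5's own z axis and vertical below 0.08 rad and angle between the x axis of each of block1, block2, block3, block4, block5 and the x axis of corner, either way round below 0.07 rad and y of each of block1, block2, block3, block4, block5 in the frame of stop_face above 0.014 m and (y of block1 in the frame of corner between -0.022 and -0.014 m or y of block1 in the frame of corner between -0.058 and -0.05 m or y of block1 in the frame of corner between -0.094 and -0.086 m or y of block1 in the frame of corner between -0.13 and -0.122 m or y of block1 in the frame of corner between -0.166 and -0.158 m) and linear speed of each of block1, block2, block3, block4, block5 below 0.02 m/s and x of block2 in the frame of corner between -0.0315 and 0 m and (y of block2 in the frame of corner between -0.022 and -0.014 m or y of block2 in the frame of corner between -0.058 and -0.05 m or y of block2 in the frame of corner between -0.094 and -0.086 m or y of block2 in the frame of corner between -0.13 and -0.122 m or y of block2 in the frame of corner between -0.166 and -0.158 m) and x of block3 in the frame of corner between -0.0315 and 0 m and (y of block3 in the frame of corner between -0.022 and -0.014 m or y of block3 in the frame of corner between -0.058 and -0.05 m or y of block3 in the frame of corner between -0.094 and -0.086 m or y of block3 in the frame of corner between -0.13 and -0.122 m or y of block3 in the frame of corner between -0.166 and -0.158 m) and x of block4 in the frame of corner between -0.0315 and 0 m and (y of block4 in the frame of corner between -0.022 and -0.014 m or y of block4 in the frame of corner between -0.058 and -0.05 m or y of block4 in the frame of corner between -0.094 and -0.086 m or y of block4 in the frame of corner between -0.13 and -0.122 m or y of block4 in the frame of corner between -0.166 and -0.158 m) and x of block5 in the frame of corner between -0.0315 and 0 m and (y of block5 in the frame of corner between -0.022 and -0.014 m or y of block5 in the frame of corner between -0.058 and -0.05 m or y of block5 in the frame of corner between -0.094 and -0.086 m or y of block5 in the frame of corner between -0.13 and -0.122 m or y of block5 in the frame of corner between -0.166 and -0.158 m) and (not (y of block1 in the frame of corner between -0.058 and -0.05 m or y of block2 in the frame of corner between -0.058 and -0.05 m or y of block3 in the frame of corner between -0.058 and -0.05 m or y of block4 in the frame of corner between -0.058 and -0.05 m or y of block5 in the frame of corner between -0.058 and -0.05 m) or (y of block1 in the frame of corner between -0.022 and -0.014 m or y of block2 in the frame of corner between -0.022 and -0.014 m or y of block3 in the frame of corner between -0.022 and -0.014 m or y of block4 in the frame of corner between -0.022 and -0.014 m or y of block5 in the frame of corner between -0.022 and -0.014 m)) and (not (y of block1 in the frame of corner between -0.094 and -0.086 m or y of block2 in the frame of corner between -0.094 and -0.086 m or y of block3 in the frame of corner between -0.094 and -0.086 m or y of block4 in the frame of corner between -0.094 and -0.086 m or y of block5 in the frame of corner between -0.094 and -0.086 m) or (y of block1 in the frame of corner between -0.058 and -0.05 m or y of block2 in the frame of corner between -0.058 and -0.05 m or y of block3 in the frame of corner between -0.058 and -0.05 m or y of block4 in the frame of corner between -0.058 and -0.05 m or y of block5 in the frame of corner between -0.058 and -0.05 m)) and (not (y of block1 in the frame of corner between -0.13 and -0.122 m or y of block2 in the frame of corner between -0.13 and -0.122 m or y of block3 in the frame of corner between -0.13 and -0.122 m or y of block4 in the frame of corner between -0.13 and -0.122 m or y of block5 in the frame of corner between -0.13 and -0.122 m) or (y of block1 in the frame of corner between -0.094 and -0.086 m or y of block2 in the frame of corner between -0.094 and -0.086 m or y of block3 in the frame of corner between -0.094 and -0.086 m or y of block4 in the frame of corner between -0.094 and -0.086 m or y of block5 in the frame of corner between -0.094 and -0.086 m)) and (not (y of block1 in the frame of corner between -0.166 and -0.158 m or y of block2 in the frame of corner between -0.166 and -0.158 m or y of block3 in the frame of corner between -0.166 and -0.158 m or y of block4 in the frame of corner between -0.166 and -0.158 m or y of block5 in the frame of corner between -0.166 and -0.158 m) or (y of block1 in the frame of corner between -0.13 and -0.122 m or y of block2 in the frame of corner between -0.13 and -0.122 m or y of block3 in the frame of corner between -0.13 and -0.122 m or y of block4 in the frame of corner between -0.13 and -0.122 m or y of block5 in the frame of corner between -0.13 and -0.122 m)) and y of any of block1, block2, block3, block4, block5 in the frame of stop_face below 0.0225 m and value of joint guard below 0.06 rad); the robot touches nothing.
It fails at once if the oil can is pushed aside or knocked over (distance of oil_can from where it was at the start of the episode above 0.03 m or angle between oil_can's own z axis and vertical above 0.5 rad).
It fails at once if the cup is pushed aside or knocked over (distance of cup from where it was at the start of the episode above 0.03 m or angle between cup's own z axis and vertical above 0.5 rad).
It fails at once if the screwdriver is pushed aside or knocked over (distance of driver from where it was at the start of the episode above 0.03 m).
Of block1, block2, block3, block4, block5 only 3 to 5 are there at a start; the rules pass over those that are not, and their reading is None.
At some moment in a run one of block1, block2, block3, block4, block5 may be knocked a few centimetres aside while the robot is not near it.
Once in a run the grip may slacken for a moment while it holds something.
It also fails if it takes over 210 s, if anything falls off the work surface, if the arm or the gripper's body presses on something with over 40 N, if the wrist force passes 120 N, or if a joint passes its speed limit or range.

## Robot

A 7-joint arm with a two-finger parallel gripper is mounted at the origin on the work surface. World frame = base frame: x ahead of the robot, y to its left, z up, the work surface at z = 0. Lengths are in m, angles in rad, forces in N, time in s.
With the tool pointing down it reaches from about 0.35 to 0.775 m from the base axis. Payload 3.1 kg.
Tool frame: the origin (TCP) lies on the centre line of the jaws, within the pads' length; the fingertips stand 19 mm ahead of it and the grasp point (between the pads) is the TCP; z points along the fingers, y is the line along which they close (so a half turn about z gives the same grasp; the last joint's range is limited). The gripper opens to 85 mm and grips with 20 to 120 N. Pads are 22 mm wide; open, the fingers measure 114 mm over their backs; the gripper's body (76 mm by 85 mm) begins 54 mm behind the grasp point. The pads swing forward as they close: fully open they stand 13 mm farther back than shut.
Start: joints at [-1.151, 0.311, 0.014, 1.512, -0.004, 1.319, -0.027], TCP at [0.245, 0.492, 0.25] pointing down, gripper open.
Joint ranges: [-2.7, 2.7], [-0.3, 1.91], [-1.27, 1.3], [0.12, 2.57], [-1.44, 4.58], [0.2, 2.03], [-3.05, 3.05]. Speed limits (rad/s): [2.79, 2.79, 3.14, 3.14, 3.14, 3.14, 3.14].

## Interface

Orientations are given as a unit quaternion [w, x, y, z].
In Python, from cell import bot gives the robot as it stands. The module is installed in compiled form; this text tells all that it offers. Calls block until the motion is done:
- bot.move_ptp(position, orientation): joint-space move of the TCP to a pose.
- bot.movel(position, ori=None, velocity=0.15, contact_N=None): straight line of the TCP; ori=None keeps the orientation; velocity is the mean speed in m/s. With contact_N (N) it stops when the force on the tool has changed by that much, and returns True; else False.
- bot.goto_joints(angles): joint-space move.
- bot.gripper_open() and bot.grasp(): open the fingers fully, or close them until they stop; the grip force is fixed at half the most.
- bot.wait(seconds).
- bot.solve_ik(position, orientation): joint angles nearest the present ones, or None.
- bot.camera(name): name is "scene" or "top" or "wrist"; returns a dict with "frame" (480x640x3 uint8, red, green, blue), "mtx" (3x3 intrinsics, pixels), "k1" (the pictures are not rectified: a ray, as slopes to the right and down, at radius r is drawn at 1 + k1 r^2 times it, then the intrinsics apply), "rvec" (rotation vector, rad) and "tvec" (3), from world to camera coordinates, as OpenCV has them; the wrist camera has in their place "mount" (4x4, takes a point from camera to tool coordinates, whose origin is the TCP and whose axes are the flange's). Camera axes: x right, y down, z forward; pixel columns grow to the right and rows downward; lengths in m; the calibration is good to about 2 mm. A picture is of the moment at which its call begins: read the wrist's pose just before it. There is no depth.
A pose or a line that the arm cannot do raises bot.Unreachable and nothing moves.
- bot.finish_job(): hands the job in; it is judged then, once.
Readings, each from a call of its own:
- bot.get_time(): time.
- bot.get_qpos(): joint angles.
- bot.get_qvel(): joint speeds.
- bot.get_joint_torque(): joint torques, N m.
- bot.get_tool_pos(): TCP position.
- bot.get_tool_rot(): TCP orientation.
- bot.get_force(): force on the tool from outside, world axes, zero at the start.
- bot.get_wrist_torque(): the same for the moment, N m.
- bot.get_grip_width(): opening from 0.0 (shut) to 1.0 (fully open).
- bot.get_grasp_force(): force on a finger pad.
Only numpy, scipy, OpenCV 4.12 (cv2) and the standard library are available. Lean on these libraries where they do the work, as an engineer would, in place of code of your own. Each camera call takes 0.05 s, during which the arm holds its last target. There are 200 camera calls.

## Working session

There is one attempt and no reset: what is moved stays moved. The work goes in short steps, each a Python script; the robot and the scene stay as the last script left them, time stands still between calls to the robot, and variables do not carry over. Pictures are saved under pics/ and viewed, at most 14 in all, crops included, and the job is handed in when it is done.

```bash
mkdir -p pics; cat > h.py <<'E'
import numpy as np, cv2
from cell import bot
def snap(n,f=None):
    c=bot.camera(n)
    if f: cv2.imwrite('pics/'+f,c['frame'][:,:,::-1])
    return c
E
python3 - <<'E'
from h import *
for n in('scene','top'):
    c=snap(n,n+'0.png'); print(n,c['mtx'].tolist(),c['k1'],c['rvec'],c['tvec'])
p=bot.get_tool_pos();q=bot.get_tool_rot();print(p,q)
c=bot.camera('wrist');print(c['mtx'],c['k1'],c['mount'])
print(bot.get_time(),bot.get_grip_width())
E
```

```text
scene [[443.83287085684077, 0.0, 318.47724746767733], [0.0, 443.83287085684077, 240.8016323635601], [0.0, 0.0, 1.0]] -0.11393716675147599 [ 2.19878989  0.7137001  -0.35211746] [-0.36027045 -0.15284355  1.45122521]
top [[602.8180901261311, 0.0, 306.52829419215556], [0.0, 602.8180901261311, 243.00595922482535], [0.0, 0.0, 1.0]] 0.05832856979593915 [ 2.15237193 -2.13926637  0.12483153] [-0.07388503  0.5490362   1.45608201]
[0.24477532 0.49184957 0.24932668] [-1.97760545e-04  2.28802994e-01  9.73472169e-01 -1.04235421e-03]
[[425.62485895   0.         328.99051911]
 [  0.         425.62485895 237.19680414]
 [  0.           0.           1.        ]] -0.04492407679061145 [[ 1.42092962e-04 -9.61145441e-01 -2.76042427e-01  6.95593714e-02]
 [ 9.99999930e-01  4.09698211e-05  3.72098583e-04  2.16461585e-04]
 [-3.46331447e-04 -2.76042460e-01  9.61145379e-01 -1.23862356e-01]
 [ 0.00000000e+00  0.00000000e+00  0.00000000e+00  1.00000000e+00]]
0.15 0.9974716456758284
```

View pics/top0.png

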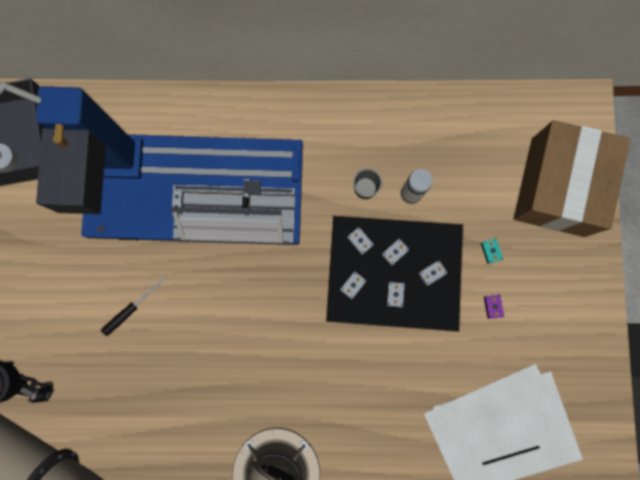

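View pics/scene0.png

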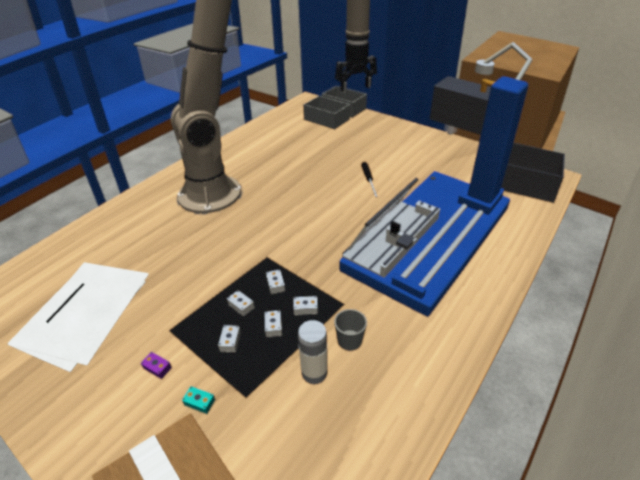

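```bash
cat >> h.py <<'E'
from scipy.spatial.transform import Rotation as Ro
def down(a):
    x=np.array([np.cos(a),np.sin(a),0]);z=np.array([0,0,-1.]);R=np.c_[x,np.cross(z,x),z]
    q=Ro.from_matrix(R).as_quat(); return q[[3,0,1,2]]
def toolT():
    p=np.array(bot.get_tool_pos());q=np.array(bot.get_tool_rot());T=np.eye(4)
    T[:3,:3]=Ro.from_quat(q[[1,2,3,0]]).as_matrix();T[:3,3]=p;return T
def view(n,f=None):
    """camera dict with 'E' = 4x4 camera->world"""
    T=toolT();c=snap(n,f)
    if n=='wrist': c['E']=T@np.array(c['mount'])
    else:
        E=np.eye(4);R=cv2.Rodrigues(np.array(c['rvec'],float))[0];E[:3,:3]=R.T;E[:3,3]=-R.T@np.array(c['tvec']).ravel();c['E']=E
    return c
def rays(c,px):
    px=np.array(px,float).reshape(-1,1,2);k=np.array([c['k1'],0,0,0,0.])
    u=cv2.undistortPoints(px,np.array(c['mtx']),k)[:,0]
    return c['E'][:3,3],np.c_[u,np.ones(len(u))]@c['E'][:3,:3].T
def onz(c,px,z):
    o,d=rays(c,px);return o+d*((z-o[2])/d[:,2])[:,None]
def proj(c,P):
    E=np.linalg.inv(c['E']);r=cv2.Rodrigues(E[:3,:3])[0]
    return cv2.projectPoints(np.array(P,float).reshape(-1,1,3),r,E[:3,3],np.array(c['mtx']),np.array([c['k1'],0,0,0,0.]))[0][:,0]
def blocks(c,z=.027,box=None):
    """aluminium block tops on the mat: bright patches inside dark mat -> (x,y,yaw,len,wid)"""
    f=c['frame'];hsv=cv2.cvtColor(f,cv2.COLOR_RGB2HSV)
    m=((hsv[...,2]>130)&(hsv[...,1]<60)).astype(np.uint8)
    out=[]
    for k in cv2.findContours(m,cv2.RETR_EXTERNAL,cv2.CHAIN_APPROX_NONE)[0]:
        if cv2.contourArea(k)<60: continue
        P=onz(c,k.reshape(-1,2),z)[:,:2]
        if box is not None and not(box[0]<P[:,0].mean()<box[1] and box[2]<P[:,1].mean()<box[3]): continue
        (x,y),(w,h),a=cv2.minAreaRect((P*1000).astype(np.float32))
        if w<h: w,h,a=h,w,a+90
        if w>80 or h<20: continue
        out.append((x/1000,y/1000,np.radians(a),w,h))
    return out
E
python3 - <<'E'
from h import *
c=view('top');
for n,px,z in [('mat',[(333,217),(463,224),(460,330),(327,322)],.003),('bedfr',[(296,241),(174,241),(303,140),(82,236)],.05),('can,cup,driver',[(415,190),(367,187),(133,307)],0.03)]: print(n,onz(c,px,z).round(3).tolist())
for a in(0,np.pi):
  for p in[(.5,-.25,.3),(.5,.1,.3),(.6,.1,.3),(.65,.2,.3)]: print(a,p,np.round(bot.solve_ik(p,down(a)),2) if bot.solve_ik(p,down(a)) is not None else None)
cv2.imwrite('pics/m.png',cv2.resize(c['frame'][120:260,70:320,::-1],None,fx=3.2,fy=3.2,interpolation=2))
E
```

```text
mat [[0.621, -0.137, 0.003], [0.604, -0.464, 0.003], [0.34, -0.449, 0.003], [0.356, -0.122, 0.003]]
bedfr [[0.552, -0.045, 0.05], [0.551, 0.254, 0.05], [0.808, -0.06, 0.05], [0.562, 0.479, 0.05]]
can,cup,driver [[0.685, -0.341, 0.03], [0.693, -0.221, 0.03], [0.39, 0.353, 0.03]]
0 (0.5, -0.25, 0.3) [-0.07  0.36  0.71  1.41 -0.23  1.46 -0.94]
0 (0.5, 0.1, 0.3) [-0.74  0.23  0.64  1.54 -0.14  1.41 -1.67]
0 (0.6, 0.1, 0.3) [-0.61  0.47  0.67  1.26 -0.28  1.51 -1.55]
0 (0.65, 0.2, 0.3) [-0.64  0.64  0.65  1.   -0.37  1.61 -1.68]
3.141592653589793 (0.5, -0.25, 0.3) [-0.26  0.44  1.02  1.42 -0.37  1.49  2.32]
3.141592653589793 (0.5, 0.1, 0.3) [-0.52  0.21  0.35  1.54 -0.07  1.41  1.41]
3.141592653589793 (0.6, 0.1, 0.3) [-0.42  0.43  0.34  1.25 -0.14  1.49  1.48]
3.141592653589793 (0.65, 0.2, 0.3) [-0.44  0.59  0.24  0.99 -0.13  1.58  1.32]
```

View pics/m.png

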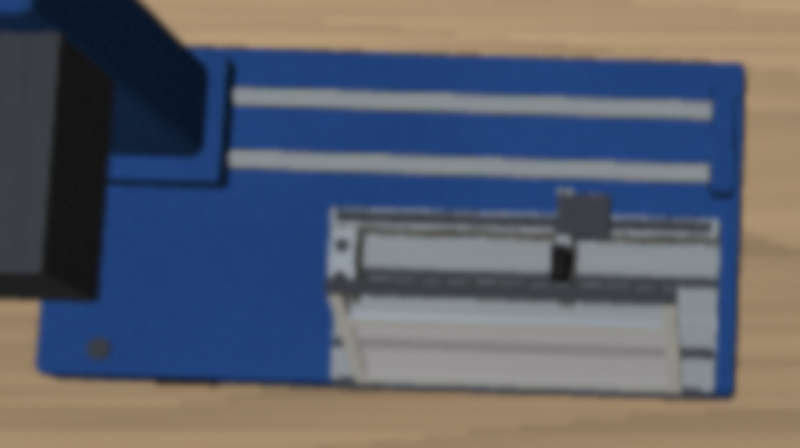

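```bash
python3 - <<'E'
from h import *
bot.move_ptp((.56,.10,.36),down(0)); c=view('wrist','w1.png'); np.save('w1.npy',c['E'])
bot.move_ptp((.45,-.29,.34),down(0)); c=view('wrist','w2.png'); np.save('w2.npy',c['E'])
for b in blocks(c,box=(.3,.66,-.48,-.1)): print(np.round(b,4))
print(bot.get_time())
E
```

```text
[ 0.4268 -0.2889  3.0512 56.5743 36.4817]
[ 0.4485 -0.1849  2.4731 56.1002 36.0998]
[ 0.4801 -0.3808  2.1425 56.0189 36.0013]
[ 0.5319 -0.2897  2.3134 56.1755 36.2759]
[ 0.5593 -0.2033  0.6946 56.2427 36.3128]
3.6667
```

View pics/w1.png

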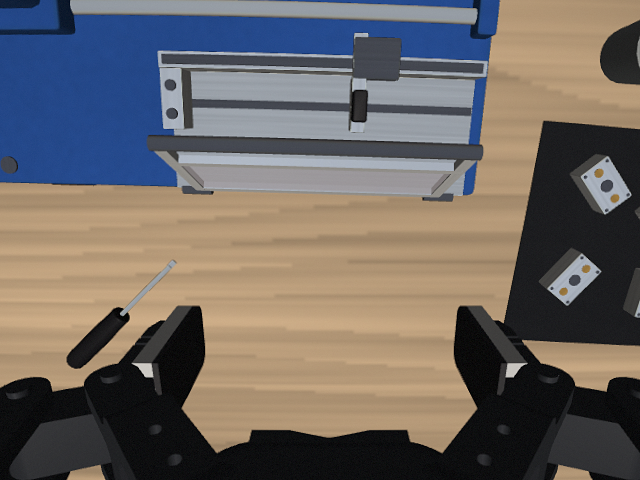

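View pics/w2.png

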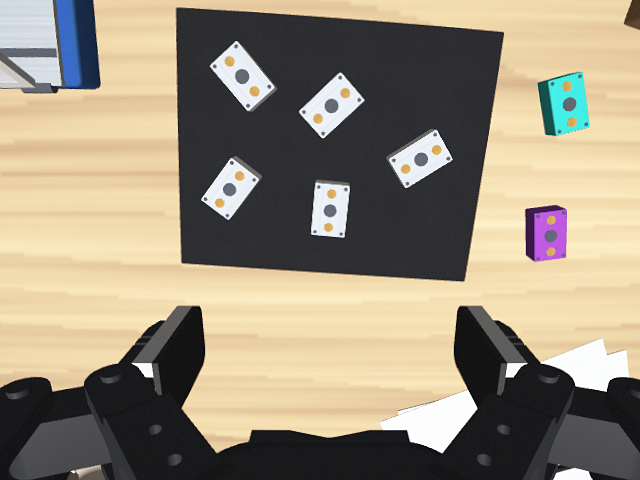

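```bash
python3 - <<'E'
from h import *
i=cv2.imread('pics/w1.png')
cv2.imwrite('pics/w1a.png',np.vstack([cv2.resize(i[40:160,140:340],None,fx=2.5*1.6,fy=2.5,interpolation=2),cv2.resize(i[25:145,310:510],None,fx=4,fy=2.5,interpolation=2)]))
E
```

```text
(no output)
```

View pics/w1a.png

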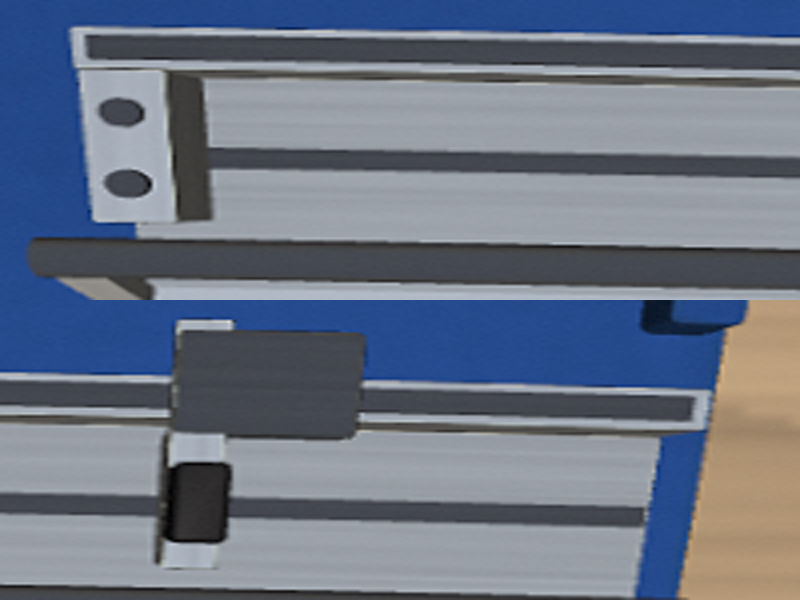

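```bash
python3 - <<'E'
from h import *
from scipy.optimize import least_squares
c=view('wrist');c['E']=np.load('w1.npy')
F=np.array([(158,51.2,14,20,.08),(159.75,67.6,0,20,.08),(180.75,68.4,0,0,.078),(184.25,128,-54,0,.078),(193,127.2,-54,0,.05),(191.25,72,0,0,.05),(487,77,0,-275,.08),(487.5,61,14,-275,.08)])
W=np.array([onz(c,r[:2],r[4])[0,:2] for r in F]);M=F[:,2:4]/1000
def f(p): R=np.array([[np.cos(p[2]),-np.sin(p[2])],[np.sin(p[2]),np.cos(p[2])]]);return (M@R.T+p[:2]-W).ravel()
s=least_squares(f,[.67,.2,0]);print(s.x,(s.fun*1000).reshape(-1,2).round(1));np.save('corner.npy',s.x)
p=s.x;R=np.array([[np.cos(p[2]),-np.sin(p[2])],[np.sin(p[2]),np.cos(p[2])]])
g=onz(c,(359.75,105.8),.121)[0,:2];print('grip',R.T@(g-p[:2]))
B=onz(c,[(148,142),(482,152)],.1533)[:,:2];print('bar',(B-p[:2])@R, 'hinge ang exp x=-115+62.5')
E
```

```text
[ 0.67204032  0.23505151 -0.02671574] [[ 0.5  0.5]
 [ 0.3  1.1]
 [ 0.5 -0.5]
 [-1.1 -0.1]
 [-1.1 -0.6]
 [ 1.   0.2]
 [-0.2  0.3]
 [ 0.2 -0.9]]
grip [-0.02981862 -0.15905179]
bar [[-0.06127755  0.00381945]
 [-0.06137567 -0.25248077]] hinge ang exp x=-115+62.5
```

```bash
cat >> h.py <<'E'
cx,cy,cq=np.load('corner.npy')
CR=np.array([[np.cos(cq),-np.sin(cq)],[np.sin(cq),np.cos(cq)]])
def W(x,y,z):  # machine mm-> world, z above bed in m
    return np.r_[CR@np.array([x,y])+[cx,cy],.05+z]
AX=cq-np.pi/2   # fingers close along machine x, camera towards -y
def st(s=''):
    f=np.array(bot.get_force());print(s,'t%.1f'%bot.get_time(),'p',np.round(bot.get_tool_pos(),4),'F',f.round(1),'w %.3f'%bot.get_grip_width(),'g %.0f'%bot.get_grasp_force());return f
def bar(th): a=np.pi/6-th;return W(-.115+.125*np.sin(a),-.125,-.005+.125*np.cos(a))
E
python3 - <<'E'
from h import *
for th in(.077,1,2.09): print(bar(th),bot.solve_ik(bar(th),down(AX)))
t0=.077
up=bar(t0)+[0,0,.08]
bot.move_ptp(up,down(AX)); c=view('wrist','g.png'); f0=st('up')
bot.movel(bar(t0),contact_N=8); st('at')
bot.grasp(); st('gr')
E
```

```text
[0.60771057 0.11172591 0.15774016] [-0.8832378   0.77149937  1.16868964  1.4796368  -0.71514778  1.36283325
 -2.83875413]
[0.49643973 0.1146993  0.15608138] [-1.11959836  0.54362344  1.20767849  1.79236417 -0.54667639  1.19468475
 -2.9150312 ]
[0.4287881  0.11650709 0.04554939] [-1.14301246  0.56245344  1.09940802  2.07477071 -0.6508816   0.90131944
 -2.84129403]
up t5.6 p [0.6078 0.1104 0.2382] F [-0.8 -0.7 -0.1] w 1.000 g 0
at t6.3 p [0.6083 0.1113 0.1586] F [-0.4 -0.6  0.2] w 0.999 g 0
gr t7.0 p [0.6077 0.1118 0.1579] F [-0.8 -0.1  2.1] w 0.119 g 58
```

```bash
cat >> h.py <<'E'
def arc(t0,t1,n,comp=.0002,off=np.zeros(3)):
    for th in np.linspace(t0,t1,n+1)[1:]:
        a=np.pi/6-th;r=np.r_[CR@[np.sin(a),0],np.cos(a)]
        bot.movel(bar(th)+off,velocity=.12)
        F=np.array(bot.get_force());fr=F@r
        off=off+np.clip(comp*fr,-.001,.001)*r
        if abs(F).max()>45: st('HIGH %.2f'%th);break
    st('end th=%.2f off=%s'%(th,off.round(4)));return off
E
python3 - <<'E'
from h import *
o=arc(.077,.8,8); o=arc(.8,1.5,8,off=o); o=arc(1.5,2.1,7,off=o)
E
```

```text
end th=0.80 off=[ 0.0001 -0.      0.0047] t9.0 p [0.5194 0.1141 0.1694] F [ 0.5 -0.1  5.3] w 0.121 g 59
end th=1.50 off=[ 0.0015 -0.      0.0032] t11.0 p [0.4506 0.1159 0.1178] F [-1.4  1.4 -2.7] w 0.114 g 64
end th=2.10 off=[ 0.0003 -0.      0.0037] t12.7 p [0.4286 0.1165 0.0478] F [ 0.1  0.1 -5. ] w 0.114 g 69
```

```bash
python3 - <<'E'
from h import *
p=np.array(bot.get_tool_pos())
print(bot.movel(p-[0,0,.012],velocity=.03,contact_N=12));st()
bot.wait(.3);bot.gripper_open();p=np.array(bot.get_tool_pos());bot.movel(p+[0,0,.12],velocity=.2);st('rel')
q=[bot.solve_ik(W(-.03,y,.058),down(cq+s)) for y in(-.159,-.239) for s in(0,np.pi)];print(q)
A=cq if q[0] is not None else cq+np.pi
bot.move_ptp(W(-.03,-.159,.14),down(A)); c=view('wrist','w3.png');np.save('w3.npy',c['E'])
st()
E
```

```text
True
 t13.0 p [0.4286 0.1166 0.044 ] F [-2.3  1.2  6.3] w 0.116 g 70Traceback (most recent call last):
  File "<stdin>", line 4, in <module>
cell.Unreachable: the arm cannot follow that straight line within its joint ranges
```

```bash
python3 - <<'E'
from h import *
p=np.array(bot.get_tool_pos());print(bot.get_qpos())
bot.movel(p+[0,0,.05]);st('rel')
q=[bot.solve_ik(W(-.03,y,.058),down(cq+s)) for y in(-.159,-.239) for s in(0,np.pi)]
for k in q: print(None if k is None else np.round(k,2))
bot.move_ptp(W(-.07,-.159,.25),down(cq+np.pi*(q[0] is None or q[2] is None))); c=view('wrist','w3.png');np.save('w3.npy',c['E'])
st()
E
```

```text
[-1.16194103  0.59172905  1.12518351  2.095196   -0.68323282  0.93644446
 -2.80617986]
rel t14.5 p [0.4095 0.1176 0.087 ] F [ 0.1 -1.1 -0.1] w 1.001 g 0
[-0.53  0.66  0.61  1.45 -0.39  1.15 -1.45]
[ 0.45  0.86 -1.08  1.4   0.76  1.32  0.88]
[-0.41  0.65  0.62  1.47 -0.4   1.15 -1.33]
[ 0.59  0.85 -1.08  1.43  0.76  1.31  1.  ]
 t15.8 p [0.5971 0.0787 0.2983] F [0.3 0.4 0.8] w 0.997 g 0
```

View pics/w3.png

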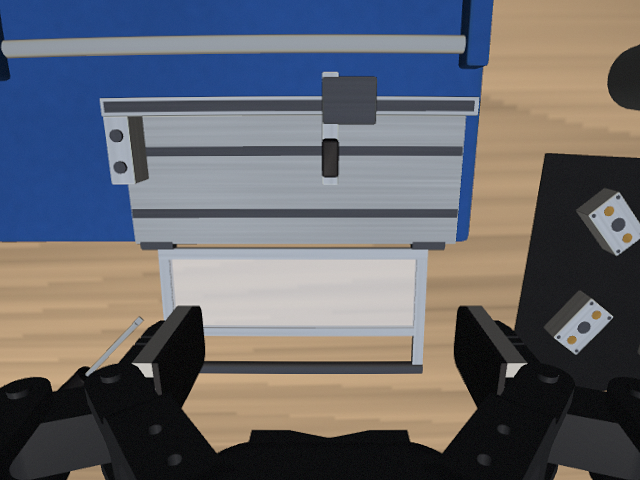

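```bash
python3 - <<'E'
from h import *
c=view('wrist');g=onz(c,(330.5,158),.121)[0,:2];m=CR.T@(g-[cx,cy]);print('grip',m)
b=onz(c,[(205,367),(420,368)],.045)[:,:2];print('bar',(b-[cx,cy])@CR, 'exp -0.240')
e=onz(c,[(131,117),(463,117),(131,241),(458,243)],.05)[:,:2];print('bed',(e-[cx,cy])@CR)
y=m[1]
bot.movel(W(-.03,y,.14),down(cq)); bot.movel(W(-.03,y,.060),velocity=.1,contact_N=8);st('low')
bot.grasp();st('gr')
bot.movel(W(-.03,-.238,.060),velocity=.06,contact_N=25);st('slid')
bot.gripper_open();p=np.array(bot.get_tool_pos());bot.movel(p+[0,0,.13]);
bot.move_ptp(W(-.07,-.159,.25),down(cq));c=view('wrist','w4.png')
bot.move_ptp((.45,-.29,.34),down(AX)); c=view('wrist')
for b in blocks(c,box=(.3,.66,-.48,-.1)): print(np.round(b,4))
st()
E
```

```text
grip [-0.02943606 -0.15928284]
bar [[-0.24683757 -0.03180676]
 [-0.24768807 -0.2509704 ]] exp -0.240
bed [[-0.00104869  0.01044253]
 [-0.00154358 -0.27178593]
 [-0.11126632  0.02413959]
 [-0.1130994  -0.27654388]]
low t17.8 p [0.6384 0.0765 0.1108] F [-0.4 -1.   0.4] w 0.999 g 0
gr t18.4 p [0.6378 0.0767 0.1102] F [-1.5 -0.1  1.9] w 0.131 g 59
slid t19.9 p [ 0.6357 -0.0028  0.1102] F [-1.3  1.   5.1] w 0.132 g 60
[ 0.4473 -0.1865  2.4658 56.4614 40.6767]
[ 0.5569 -0.2052  0.6923 62.1795 36.466 ]
[ 0.4263 -0.2892  3.0506 56.4716 36.6059]
[ 0.5303 -0.2909  2.2981 55.6604 39.1373]
[ 0.4799 -0.3811  2.1406 55.9551 36.2974]
 t23.7 p [ 0.4514 -0.2884  0.3395] F [ 0.7 -0.   0.5] w 0.998 g 0
```

View pics/w4.png

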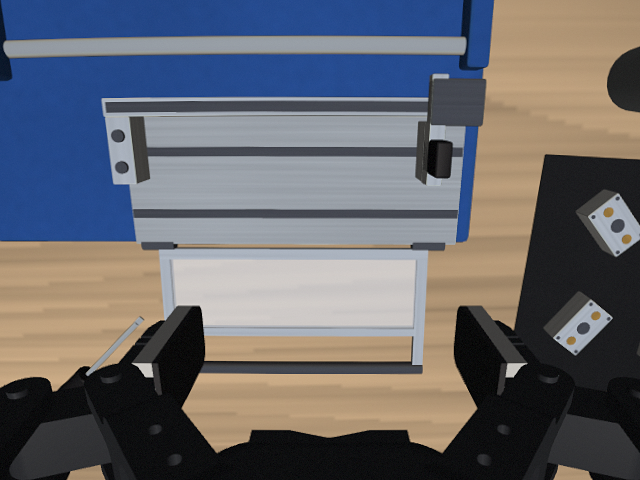

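```bash
cat >> h.py <<'E'
BOX=(.3,.66,-.48,-.1)
def look():
    bot.move_ptp((.45,-.29,.34),down(0));bot.wait(.1);return blocks(view('wrist'),box=BOX)
def best(p,angs):
    q0=np.array(bot.get_qpos());c=[]
    for a in angs:
        q=bot.solve_ik(p,down(a));q2=bot.solve_ik(np.array(p)+[0,0,.1],down(a))
        if q is None or q2 is None: continue
        m=min(3.05-abs(q[6]),1.27-abs(q[2]));m2=min(3.05-abs(q2[6]),1.27-abs(q2[2]));c.append((abs(np.array(q)-q0).max()+(5 if min(m,m2)<.08 else 0),a))
    return min(c)[1]
def pick(b):
    p=np.array([b[0],b[1],.003+.023]);a=best(p,[b[2]+np.pi/2,b[2]-np.pi/2])
    bot.move_ptp(p+[0,0,.09],down(a));bot.movel(p,velocity=.12,contact_N=10)
    bot.grasp();st('grasp');bot.movel(p+[0,0,.12],velocity=.2);return bot.get_grip_width()
def place(i,x=-.064):
    y=-(.021+.039*i);p=W(x,y,.024);a=best(p,[AX,AX+np.pi])
    bot.move_ptp(p+[0,0,.1],down(a));st('over');
    if bot.get_grip_width()<.5: print('LOST');return False
    bot.movel(p+[0,0,.01],velocity=.12);bot.movel(p-[0,0,.003],velocity=.03,contact_N=4);st('down')
    bot.gripper_open();bot.movel(np.array(bot.get_tool_pos())+[0,0,.06],velocity=.2)
    bot.grasp();q=W(-.128,y,.025);bot.movel(q+[0,0,.04],velocity=.2);bot.movel(q,velocity=.15)
    r=bot.movel(W(-.056-.008,y,.025),velocity=.06,contact_N=8);st('pushed %s'%r)
    m=CR.T@(np.array(bot.get_tool_pos())[:2]-[cx,cy]);print('tool in corner',m.round(4))
    bot.movel(W(m[0]-.02,y,.025));bot.movel(W(m[0]-.02,y,.12),velocity=.2);bot.gripper_open();return True
E
python3 - <<'E'
from h import *
B=look();b=max(B,key=lambda b:b[0]-abs(b[1]));print(np.round(b,3))
pick(b);place(0)
bot.move_ptp(W(-.07,-.11,.25),down(cq));view('wrist','w5.png');st()
E
```

```text
[ 0.559 -0.203  0.694 56.169 36.218]
grasp t27.4 p [ 0.5603 -0.2038  0.0272] F [-0.5 -0.4  6. ] w 0.641 g 66
over t29.8 p [0.6077 0.2135 0.1733] F [ 0.3 -0.4  0.7] w 0.641 g 65
down t31.1 p [0.6082 0.216  0.0743] F [-0.6  0.7  3.7] w 0.639 g 66
pushed True t34.5 p [0.6013 0.2155 0.0741] F [-0.3  0.6  0.2] w -0.001 g 0
tool in corner [-0.0702 -0.0214]
 t37.4 p [0.5987 0.1276 0.2993] F [0.2 0.7 0.3] w 0.999 g 0
```

View pics/w5.png

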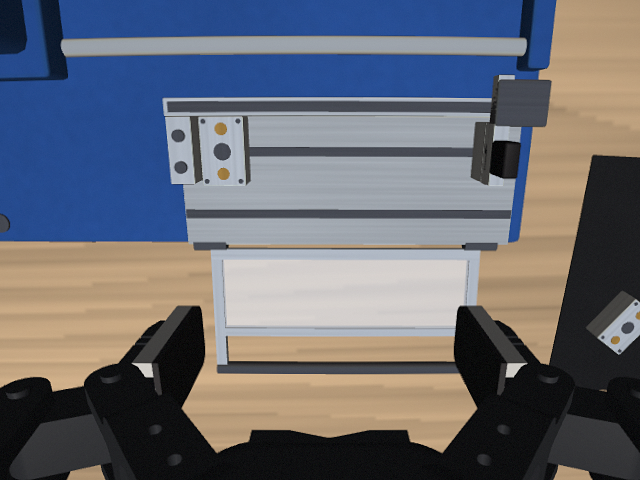

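```bash
python3 - <<'E'
from h import *
for i in (1,2,3,4):
    B=look();print(i,len(B))
    b=max(B,key=lambda b:b[0]-abs(b[1]));print(np.round(b,3))
    if not .58<pick(b)<.7: print('bad grasp');break
    if not place(i): break
bot.move_ptp(W(-.07,-.11,.25),down(cq));view('wrist','w6.png');st()
E
```

```text
1 4
[ 0.449 -0.185  2.472 56.083 35.918]
grasp t41.5 p [ 0.4494 -0.1852  0.027 ] F [-0.6  0.1  6.9] w 0.639 g 65
over t43.7 p [0.6067 0.1733 0.1742] F [ 0.3 -0.4 -1.3] w 0.641 g 64
down t45.0 p [0.6071 0.177  0.0741] F [-0.3  0.4  4.1] w 0.635 g 65
pushed True t48.4 p [0.6002 0.1766 0.0742] F [-0.4  0.3 -0.8] w -0.001 g 0
tool in corner [-0.0702 -0.0603]
2 3
[ 0.532 -0.29   2.314 56.285 36.278]
grasp t54.7 p [ 0.5319 -0.2897  0.026 ] F [-0.3  0.2 -0. ] w -0.000 g 0
bad grasp
 t57.2 p [0.599  0.1252 0.2996] F [-0.9  0.2  0.6] w 0.003 g 0
```

View pics/w6.png

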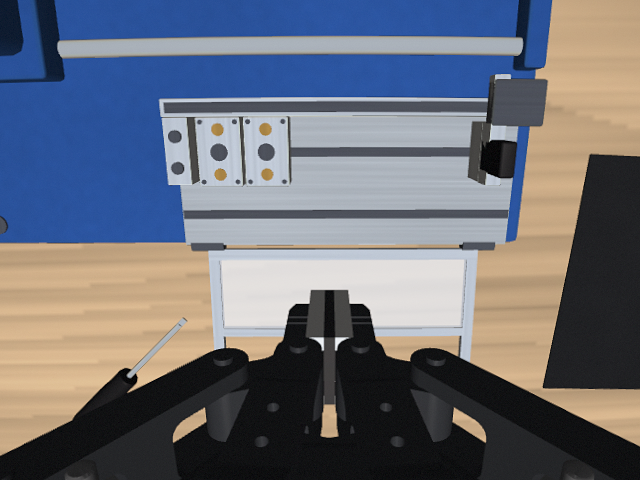

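```bash
python3 - <<'E'
from h import *
bot.gripper_open()
for i in (2,3,4):
    B=look();print(i,len(B),[np.round(b,3).tolist() for b in B])
    b=max(B,key=lambda b:b[0]-abs(b[1]))
    if i==2 and len(B)!=3: break
    if not .58<pick(b)<.7: print('bad grasp');break
    if not place(i): break
st()
E
```

```text
2 3 [[0.427, -0.289, 3.051, 56.554, 36.463], [0.48, -0.381, 2.143, 56.077, 35.913], [0.545, -0.258, 2.336, 56.052, 36.059]]
grasp t62.0 p [ 0.546  -0.2589  0.0272] F [-0.4 -0.4  5.6] w 0.642 g 66
over t64.2 p [0.6056 0.1348 0.174 ] F [ 1.  -0.1 -1.5] w 0.638 g 65
down t65.5 p [0.6061 0.1379 0.0743] F [ 0.3 -0.   3.5] w 0.639 g 66
pushed True t69.0 p [0.5992 0.1377 0.0742] F [ 0.4 -0.  -0.8] w 0.002 g 0
tool in corner [-0.0702 -0.0992]
3 2 [[0.427, -0.289, 3.052, 56.544, 36.462], [0.48, -0.381, 2.143, 56.121, 35.94]]
grasp t75.2 p [ 0.4275 -0.2895  0.0271] F [-0.4  0.8  6.2] w 0.630 g 65
over t77.5 p [0.6043 0.0958 0.1741] F [-0.  -1.1 -1.6] w 0.639 g 65
down t78.8 p [0.605  0.0989 0.0742] F [0.1 0.1 3.3] w 0.640 g 65
pushed True t82.2 p [0.5981 0.0989 0.0742] F [-0.4 -0.4 -0.1] w 0.000 g 0
tool in corner [-0.0702 -0.1381]
4 1 [[0.48, -0.381, 2.143, 56.002, 35.922]]
grasp t87.9 p [ 0.4807 -0.3816  0.0273] F [ 0.4 -1.1  4.7] w 0.638 g 66
over t90.4 p [0.6033 0.0571 0.1741] F [ 0.2 -0.5 -2.2] w 0.639 g 66
down t91.7 p [0.604  0.0599 0.0742] F [ 0.7 -0.4  4.1] w 0.636 g 66
pushed True t95.1 p [0.5971 0.0598 0.0742] F [ 0.6  0.2 -0.3] w -0.004 g 0
tool in corner [-0.0703 -0.1772]
 t96.8 p [0.5771 0.0605 0.1701] F [-0.3  0.2 -0.3] w 1.002 g 0
```

```bash
python3 - <<'E'
from h import *
y=-.238
bot.move_ptp(W(-.03,y,.14),down(cq)); bot.movel(W(-.03,y,.060),velocity=.1,contact_N=8);st('low')
bot.grasp();st('gr')
m=CR.T@(np.array(bot.get_tool_pos())[:2]-[cx,cy])
print(bot.movel(W(-.03,-.182,.060),velocity=.03,contact_N=14));st('slid')
print((CR.T@(np.array(bot.get_tool_pos())[:2]-[cx,cy])).round(4))
bot.gripper_open();p=np.array(bot.get_tool_pos());bot.movel(p+[0,0,.13]);
bot.move_ptp(W(-.07,-.11,.25),down(cq));view('wrist','w7.png')
i=cv2.imread('pics/w7.png')[80:280,140:540];cv2.imwrite('pics/w7c.png',cv2.resize(i,None,fx=2,fy=2,interpolation=2));st()
E
```

```text
low t98.9 p [ 0.6362 -0.0024  0.1108] F [-0.3 -0.1 -0.4] w 1.000 g 0
gr t99.6 p [ 0.6357 -0.0022  0.1103] F [-1.1  0.7  1.4] w 0.129 g 59
False
slid t101.6 p [0.6371 0.0506 0.1102] F [-1.2 -8.5  2.8] w 0.128 g 60
[-0.03   -0.1853]
 t103.9 p [0.5986 0.1266 0.2989] F [ 0.1 -0.7 -0.3] w 0.999 g 0
```

View pics/w7c.png

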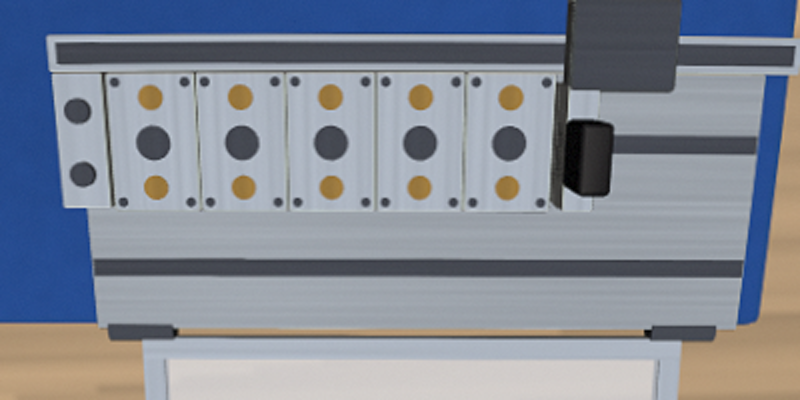

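```bash
python3 - <<'E'
from h import *
c=view('wrist')
h=onz(c,[(x/2+140,143/2+80) for x in(153,242,331,420,509)],.074)[:,:2];print(((h-[cx,cy])@CR*1000).round(1))
e=onz(c,[(x/2+140,y/2+80) for x,y in((106,73),(115,211),(548,73),(548,210))],.074)[:,:2];print('row corners',((e-[cx,cy])@CR*1000).round(1))
T=toolT()
for tl in(0,.35,.6):
  for a in(AX,AX+np.pi):
    print(tl,a,bot.solve_ik(bar(2.09)+[0,0,.01],down(a)))
E
```

```text
[[ -28.   -19.5]
 [ -28.2  -55.6]
 [ -28.2  -91.5]
 [ -28.3 -127.5]
 [ -28.2 -163.4]]
row corners [[  -0.4   -2.5]
 [ -55.7   -1.7]
 [  -0.8 -177.9]
 [ -55.5 -180.7]]
0 -1.5975120624640835 [-1.16534014  0.55306791  1.12960261  2.06684575 -0.63729209  0.92444869
 -2.8500779 ]
0 1.5440805911257096 [-1.00358986  0.43342141  0.87548016  2.06276139 -0.44694976  0.84219852
  0.10601657]
0.35 -1.5975120624640835 [-1.16534014  0.55306791  1.12960261  2.06684575 -0.63729209  0.92444869
 -2.8500779 ]
0.35 1.5440805911257096 [-1.00358986  0.43342141  0.87548016  2.06276139 -0.44694976  0.84219852
  0.10601657]
0.6 -1.5975120624640835 [-1.16534014  0.55306791  1.12960261  2.06684575 -0.63729209  0.92444869
 -2.8500779 ]
0.6 1.5440805911257096 [-1.00358986  0.43342141  0.87548016  2.06276139 -0.44694976  0.84219852
  0.10601657]
```

```bash
python3 - <<'E'
from h import *
p=bar(2.09);p[2]=.28
bot.move_ptp(p,down(AX+np.pi));c=view('wrist','b.png');st()
i=cv2.imread('pics/b.png');cv2.imwrite('pics/bc.png',i[:320,100:560])
np.save('b.npy',c['E'])
E
```

```text
t105.0 p [0.4295 0.116  0.2801] F [ 0.1 -0.4 -0.4] w 1.000 g 0
```

View pics/bc.png

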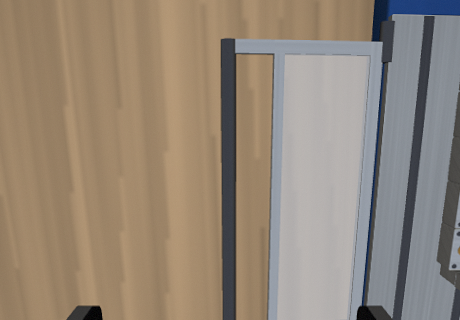

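```bash
python3 - <<'E'
from h import *
p=bar(2.09);o=down(AX+np.pi)
bot.movel([p[0],p[1],.09],o,velocity=.2)
print(bot.movel([p[0],p[1],.058],o,velocity=.05,contact_N=6));st('low')
bot.grasp();st('gr')
off=np.array(bot.get_tool_pos())-bar(2.09);off[:2]=0;print(off)
if bot.get_grip_width()>.08: off=arc(2.09,1.85,4,off=off)
E
```

```text
False
low t106.9 p [0.4289 0.1163 0.058 ] F [-0.5 -0.2  0.7] w 0.996 g 0
gr t107.6 p [0.4286 0.1167 0.059 ] F [-2.6 -0.7 13.9] w 0.112 g 59
[0.         0.         0.01350018]
end th=1.85 off=[-0.0001  0.      0.0135] t108.6 p [0.432  0.1166 0.0889] F [-0.4  1.2 -1. ] w 0.109 g 59
```

```bash
python3 - <<'E'
from h import *
off=np.array([0,0,.0135])
off=arc(1.85,1.3,6,off=off)
if bot.get_grip_width()>.08: off=arc(1.3,.6,8,off=off)
if bot.get_grip_width()>.08: off=arc(.6,.12,6,off=off)
view('wrist');c=view('top','t8.png')
cv2.imwrite('pics/t8c.png',cv2.resize(c['frame'][120:260,70:320,::-1],None,fx=2.5,fy=2.5,interpolation=2))
E
```

```text
end th=1.30 off=[-0.0035  0.0001  0.0156] t110.1 p [0.4637 0.1157 0.15  ] F [-0.9  2.4  1.5] w 0.105 g 59
end th=0.60 off=[-0.0054  0.0001  0.0216] t112.1 p [0.5422 0.1124 0.1942] F [-1.5  2.  12.5] w -0.000 g 6
```

```bash
python3 - <<'E'
from h import *
p=np.array(bot.get_tool_pos());bot.movel(p+[0,0,.04],velocity=.1)
z=.112
bot.movel(W(-.24,-.125,z+.06),velocity=.15)
print(bot.movel(W(-.24,-.125,z),velocity=.08,contact_N=6));st('front')
c=view('scene','s9.png');i=cv2.imread('pics/s9.png')[100:320,280:580];cv2.imwrite('pics/s9c.png',cv2.resize(i,None,fx=2.5,fy=2.5))
E
```

```text
False
front t114.6 p [0.4293 0.1165 0.1624] F [0.5 1.1 0.5] w 0.005 g 0
```

View pics/s9c.png

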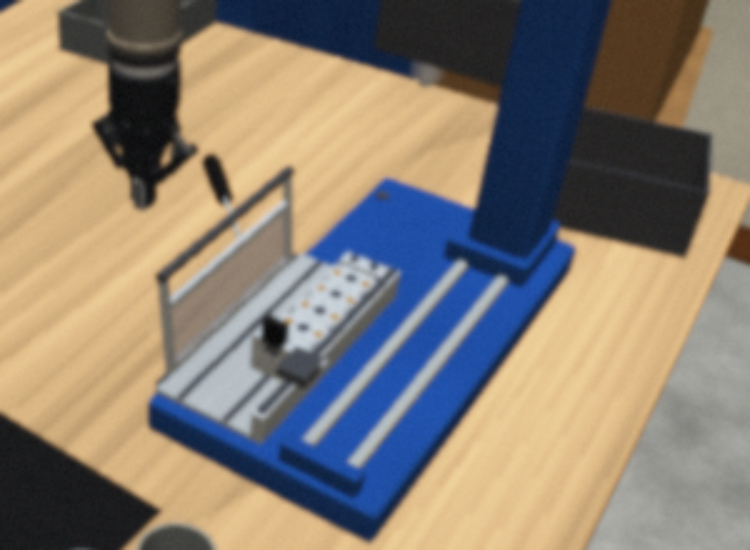

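```bash
python3 - <<'E'
from h import *
z=.112
bot.movel(W(-.16,-.125,z),velocity=.1,contact_N=20)
r=bot.movel(W(-.066,-.125,z-.004),velocity=.04,contact_N=15);f=st('push %s'%r)
print((CR.T@(np.array(bot.get_tool_pos())[:2]-[cx,cy])).round(4))
E
```

```text
push True t117.7 p [0.5962 0.112  0.1574] F [ 0.2  0.2 -0.1] w 0.005 g 0
[-0.0725 -0.125 ]
```

```bash
python3 - <<'E'
from h import *
r=bot.movel(W(-.064,-.125,.108),velocity=.02,contact_N=15);st('push2 %s'%r)
print((CR.T@(np.array(bot.get_tool_pos())[:2]-[cx,cy])).round(4))
bot.movel(W(-.16,-.125,.112),velocity=.1)
bot.movel(W(-.16,-.125,.25),velocity=.2)
bot.move_ptp((.56,.10,.36),down(0)); bot.wait(.2);c=view('wrist','w10.png');st()
i=cv2.imread('pics/w10.png')[30:230,130:530];cv2.imwrite('pics/w10c.png',cv2.resize(i,None,fx=2,fy=2,interpolation=2))
E
```

```text
push2 True t118.2 p [0.5963 0.1121 0.156 ] F [ 0.  -0.5 -0.3] w 0.001 g 0
[-0.0724 -0.1249]
 t121.5 p [0.5599 0.1001 0.3599] F [ 0.5  0.4 -0.6] w 0.002 g 0
```

View pics/w10c.png

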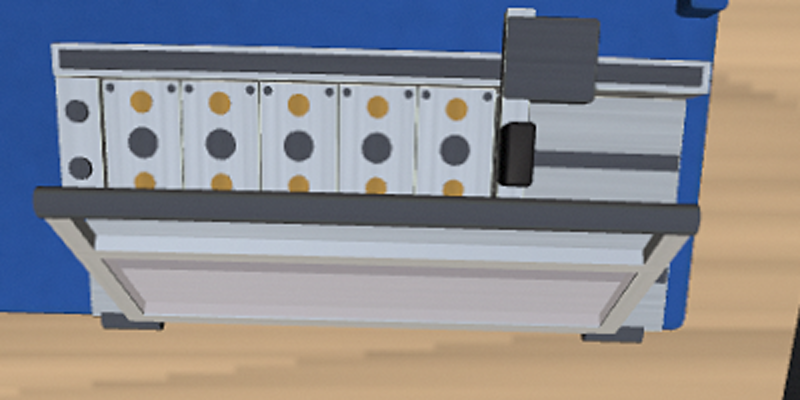

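```bash
python3 -c "
from h import *
print(bot.finish_job())"
```

```text
the job is handed in; nothing more can be done
None
```

The job is handed in after about 122 s on the robot's clock: the last picture shows all five blocks tight against the fence and fixed stop, the sliding stop up against the last one and the guard shut, but the hand-in call returned no verdict.

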